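# Prove the overload trip, then hold the pull tester at its mark

### The arm

A 6-joint arm with a two-finger parallel gripper is mounted at the origin on the work surface. World frame = base frame: x ahead of the robot, y to its left, z up, the work surface at z = 0. Lengths are in m, angles in rad, forces in N, time in s.
With the tool pointing down it reaches from about 0.35 to 0.775 m from the base axis. Payload 5.5 kg.
Tool frame: the origin (TCP) lies between the finger pads; the fingertips stand 19 mm ahead of it and the grasp point (between the pads) is the TCP; z points along the fingers, y is the line along which they close (so a half turn about z gives the same grasp; the last joint's range is limited). The gripper opens to 85 mm and grips with 20 to 120 N. Pads are 22 mm wide; open, the fingers measure 114 mm over their backs; the gripper's body (76 mm by 85 mm) begins 54 mm behind the grasp point. The pads swing forward as they close: fully open they stand 13 mm farther back than shut.
Start: joints at [1.164, 0.313, 0.046, 1.304, 0, 1.431], TCP at [0.152, 0.555, 0.25] pointing down, gripper open.
Joint ranges: [-2.76, 2.76], [-0.86, 1.69], [-1.03, 1.26], [-2.2, 2.34], [-1.47, 1.5], [-3.14, 3.14]. Speed limits (rad/s): [2.57, 2.57, 3.14, 3.14, 3.14, 3.14].

### API

Orientations are given as a unit quaternion [w, x, y, z].
In Python, from workcell import env gives the robot as it stands.
- The arm moves only by the shell command python3 -m pendant 'ROWS' [FORCE]. ROWS is JSON, a list of rows, each an object with "travel": the shift along the tool's x, y, z scaled (see below), a list of three; "rot": the turn, a rotation vector about the tool's x, y, z scaled (see below), a list of three; "fingers": the opening, from -1 (shut) to 1 (fully open). In form: [{"travel": [dx, dy, dz], "rot": [wx, wy, wz], "fingers": fingers}, ...]. A call has 1 to 10 rows; each row is the pose to reach, as a shift and turn from the pose commanded when the call began, along the tool's axes at that moment; what a row does not reach only later rows make up. The controller multiplies each number of a shift by 0.12 m and each number of a turn by 60 degrees. A row lasts 1/10 s, in which the tool goes at most 50 mm and 8.59 degrees, less where a joint would pass 70% of its speed; a pose out of reach is approached as far as the arm can. A call with a number of a shift or a turn outside -1 to 1 is refused whole. A call with a gripper value outside its range is refused whole. The fingers move at their own pace and stop on an object; FORCE is the grip in N (left out, the last holds). Time passes only in rows, so rows that repeat a pose let the fingers close. It gives the time, the measured TCP pose, the force, the opening and the grip force at its end, in the units of the state.
- env.get_state(): the state, without advancing time (a new reading comes with each control period).
- env.read_camera(name): name is "side" or "top" or "wrist"; returns (picture, depth): 400x640x3 uint8, blue, green, red; 400x640 float32, m along the optical axis (not along the pixel's ray), 0 where there is no reading.
- env.camera_model(name): a dict with "fovy" (degrees; the focal length in pixels is half the picture's height over the tangent of half this angle, whatever the lens; pixels are square), "cx", "cy" (the principal point, pixels), "k1" (the pictures are not rectified: a ray, as slopes to the right and down, at radius r is drawn at 1 + k1 r^2 times it, then the intrinsics apply), "rvec" (rotation vector, rad) and "tvec" (3), from world to camera coordinates, as OpenCV has them; the wrist camera has in their place "T_tool_cam" (4x4, takes a point from camera to tool coordinates, whose origin is the TCP and whose axes are the flange's). Camera axes: x right, y down, z forward; pixel columns grow to the right and rows downward; lengths in m; the calibration is good to about 2 mm. A picture is of the moment at which its call begins: read the wrist's pose just before it. camera_model takes no time and is no camera call.
- env.hand_in(): hands the job in; it is judged then, once.
Trained networks look in the newest picture that a camera, given by its name, has taken for a name from the list of things; names that differ only in an ending like _2 or _b are one class to them, and where a whole thing is asked for, a point or a joint stands for the part that bears it (a point fixed in the world has none). Each returns a list of dicts, best first, with "conf" (0 to 1); they miss things now and then, are a little off and sometimes report something else, mostly with a low value. They report only what shows in the picture. A call takes as long as a camera call.
- env.outline_of(camera, target): "mask" (400x640 bool, what is visible of it) and "xy" ([column, row] in pixels, amid what is visible of it).
The state is a dict: "clock": time; "joint_pos": joint angles; "qvel": joint speeds; "tau": joint torques, N m; "tcp_pos": TCP position; "orientation": TCP orientation; "wrist_force": force on the tool from outside, world axes, zero at the start; "ft_torque": the same for the moment, N m; "finger_gap": finger opening in m; "grip_force": force on a finger pad.
Only numpy, scipy, OpenCV 4.12 (cv2) and the standard library are available. Lean on these libraries where they do the work, as an engineer would, in place of code of your own. Each camera call takes 0.05 s, during which the arm holds its last target. There are 200 camera calls.

### The job

Prove the overload trip before taking a reading: press the test button on the trip box until its lever drops, then lift the lever back up until it leans on its rear stop and stays there by itself. Then pull the spring-loaded draw handle of the pull tester out until its pointer is level with the mark clip on the scale, and finish while still holding it there: do not let go. Leave the other things on the bench where they are.

Things in the scene. Friction and masses are not known exactly. Their poses are not given: they have to be found in the camera images.
- pull_tester: Light grey spring pull tester fixed to the bench: base 130 mm wide, 30 mm high, from x = -125 to +200 mm; spring housing 100 mm wide with a round dial on top (100 mm above the bench) from x = +70 to +200 mm. Origin on the bench under the centre of the handle's home position; +x points to the housing, the handle is drawn out along -x.
- draw_handle (a joint): How far the draw handle with its slide is pulled out along the tester's -x, in m: 0 home against its stop, 0.110 the far stop. A spring pulls it home whenever it is let go: 3 N at home, 50 N/m more, so about 7.5 N at 90 mm.
- draw_grip (a point): Centre of the handle, a steel cross bar, 16 mm diameter, 90 mm long along the tester's y, 95 mm above the bench, on two 10 mm posts 68 mm apart. The slide's block below it tops out at 50 mm above the bench. Pinch or hook it from above; at home 62 mm are free between bar and housing.
- draw_pointer (a point): Tip of the slide's pointer, a 3 mm thick steel tongue on its +y side (tester axes), 38 mm above the bench; moves with the slide, same tester x as the bar.
- mark_clip: The mark: aluminium clip (14 mm along the scale, 20 mm high) fixed on the scale along the +y edge of the tester's base, with a 3 mm thick steel blade towards the pointer. Origin under the blade's middle on the base's top, axes as the tester's. It lies 45 to 95 mm out (tester -x) from the pointer's home. Level: pointer and blade at the same tester x.
- trip_box: Light grey trip box fixed to the bench, 120 x 160 x 55 mm, with a button on its -y half and a lever on its +y half. Origin on the bench; the box reaches from x = -48 to +72 mm and y = -80 to +80 mm. Its -x is the front, the side towards which the lever drops.
- test_button (a joint): How far the test button is pushed down, m: 0 up, 0.008 fully down. Spring 1.6 N at the top, 5.2 N fully down. By about 5 mm it tips the armed lever past upright, which then drops by its own weight.
- button_top (a point): Centre of the white button's flat top, 24 mm in diameter, 87 mm above the bench, standing 12 mm proud of a black collar 34 mm in diameter; 75 mm to the -y side of the lever.
- trip_lever (a joint): Lever angle about an axis along the box's y, rad: 0 armed, leaning 0.25 back (box +x) past upright on its rear stop; 0.25 upright; 1.45 dropped to the front (-x), 1.2 from upright. Gravity holds it at either end: let go, it falls to the front above 0.25 and back to armed below 0.25. It weighs 70 g.
- lever_knob (a point): Centre of the steel ball knob, 24 mm in diameter, at the end of the lever, 70 mm from the pivot; the lever is an 8 mm steel rod. Armed it is about 130 mm above the bench, dropped about 87 mm and just beyond the front edge of the box.
- lever_pivot (a point): The lever's pivot, 62 mm above the bench between two small steel cheeks (26 mm apart, tops at 73 mm), straight behind the knob in the lever's plane.
- brass_weight: Bystander: brass weight, 40 mm across, 62 mm high; origin under its centre.
- test_block: Bystander: round steel hardness test block, 60 mm across, 14 mm high; origin under its centre.
- steel_collar: Bystander: dark steel ring, 44 mm across, 18 mm high; origin under its centre.
- screwdriver: Bystander: screwdriver lying on the bench.
- oil_bottle: Bystander: white bottle, 50 mm across, 110 mm high; origin under its centre.
- sample_case: Bystander: wooden case, 90 x 60 x 40 mm; origin under its centre.
- grease_jar: Bystander: amber jar, 60 mm across, 50 mm high; origin under its centre.

How it is judged:
By the outcome, as a careful person would: the job done as asked, in the order asked, and still so for the second after the job is handed in, while the arm keeps its last pose, push and grip.
It also fails if it takes over 61 s, if anything falls off the work surface, if the arm or the gripper's body presses on something with over 40 N, if the wrist force passes 120 N, or if a joint passes its speed limit or range.

## Working session

There is one attempt and no reset: what is moved stays moved. The work goes in short steps, Python scripts to look and compute and a shell command to move; the robot and the scene stay as the last step left them, time stands still between calls to the robot, and variables do not carry over. Pictures are saved under pics/ and viewed, at most 10 in all, crops included, and the job is handed in when it is done.

```bash
mkdir -p pics; cat > h.py <<'E'
import numpy as np, cv2
from scipy.spatial.transform import Rotation as R
from workcell import env
def model(n):
    m=env.camera_model(n); f=200/np.tan(np.radians(m['fovy'])/2)
    if 'rvec' in m and m['rvec'] is not None:
        Rw=R.from_rotvec(np.ravel(m['rvec'])).as_matrix(); t=np.ravel(m['tvec']); Rc=Rw.T; c=-Rw.T@t
    else:
        s=env.get_state(); q=s['orientation']; Rt=R.from_quat([q[1],q[2],q[3],q[0]]).as_matrix()
        T=np.array(m['T_tool_cam']); Rc=Rt@T[:3,:3]; c=Rt@T[:3,3]+np.array(s['tcp_pos'])
    return f,m['cx'],m['cy'],m['k1'],Rc,c
def rays(M,px):
    f,cx,cy,k,Rc,c=M; px=np.atleast_2d(px).astype(float)
    K=np.array([[f,0,cx],[0,f,cy],[0,0,1.]])
    d=(px-[cx,cy])/f; u=d.copy()
    for _ in range(20): u=d/(1+k*(u**2).sum(1,keepdims=True))
    return np.c_[u,np.ones(len(u))]
def atdepth(M,px,z): return (rays(M,px)*np.reshape(z,(-1,1)))@M[4].T+M[5]
def atz(M,px,h):
    d=rays(M,px)@M[4].T; return M[5]+d*((h-M[5][2])/d[:,2])[:,None]
def proj(M,P):
    f,cx,cy,k,Rc,c=M; p=(np.atleast_2d(P)-c)@Rc; u=p[:,:2]/p[:,2:]
    return u*(1+k*(u**2).sum(1,keepdims=True))*f+[cx,cy]
def cloud(M,D,mask):
    r,c=np.nonzero(mask&(D>0)); return atdepth(M,np.c_[c,r],D[r,c])
E
python3 - <<'E'
from h import *
print({k:np.round(v,3).tolist() if not isinstance(v,float) else v for k,v in env.get_state().items()})
for n in ('top','side'):
    I,D=env.read_camera(n); M=model(n); cv2.imwrite(f'pics/{n}0.png',I); np.savez(f'{n}0.npz',I=I,D=D)
    print(n,M[5].round(3))
    for t in ['pull_tester','draw_grip','draw_pointer','mark_clip','trip_box','button_top','lever_knob','brass_weight','test_block','steel_collar','screwdriver','oil_bottle','sample_case','grease_jar']:
        for o in env.outline_of(n,t)[:1]:
            P=cloud(M,D,o['mask']); 
            print(t,round(o['conf'],2),np.round(o['xy']),o['mask'].sum(),np.median(P,0).round(3),np.percentile(P,2,0).round(3),np.percentile(P,98,0).round(3))
            np.save(f'm_{n}_{t}.npy',o['mask'])
E
```

```text
{'clock': 0.0, 'joint_pos': [1.164, 0.314, 0.045, 1.304, -0.0, 1.431], 'qvel': [0.001, 0.0, -0.0, -0.0, -0.001, 0.001], 'tau': [-0.0, -48.063, 29.853, 0.019, -0.0, 0.0], 'tcp_pos': [0.151, 0.554, 0.249], 'orientation': [-0.0, 0.133, 0.991, -0.001], 'wrist_force': [0.144, 0.235, 0.767], 'ft_torque': [-0.008, -0.002, 0.042], 'grip_force': 0.0, 'finger_gap': 0.08505203289891985}
top [ 0.268 -0.013  1.44 ]
pull_tester 0.56 [380. 180.] 3749 [ 0.612 -0.218  0.036] [ 0.452 -0.294  0.006] [ 0.76  -0.152  0.104]
draw_grip 0.71 [378. 189.] 332 [ 0.568 -0.225  0.055] [ 0.548 -0.264  0.037] [ 0.621 -0.189  0.107]
draw_pointer 0.64 [380. 183.] 400 [ 0.569 -0.225  0.053] [ 0.548 -0.267  0.028] [ 0.627 -0.188  0.107]
trip_box 0.95 [238. 181.] 1775 [0.591 0.243 0.057] [0.534 0.167 0.02 ] [0.654 0.322 0.135]
button_top 0.45 [250. 183.] 39 [0.575 0.208 0.088] [0.566 0.198 0.077] [0.586 0.218 0.094]
lever_knob 0.41 [228. 170.] 60 [0.61  0.279 0.137] [0.598 0.269 0.078] [0.623 0.287 0.146]
brass_weight 0.5 [444. 184.] 241 [ 0.576 -0.432  0.075] [ 0.56  -0.457  0.019] [ 0.602 -0.418  0.113]
test_block 0.
[... 694 characters left out ...]
.637 -0.185  0.105]
trip_box 0.61 [286. 186.] 1328 [0.568 0.217 0.053] [0.531 0.161 0.005] [0.652 0.318 0.089]
lever_knob 0.68 [394. 227.] 492 [ 0.568 -0.23   0.053] [ 0.547 -0.272  0.029] [ 0.637 -0.182  0.105]
brass_weight 0.5 [320. 223.] 162 [0.486 0.001 0.038] [ 0.474 -0.012  0.005] [0.503 0.017 0.064]
test_block 0.52 [344. 212.] 189 [ 0.587 -0.018  0.013] [ 0.563 -0.044 -0.001] [0.621 0.015 0.018]
oil_bottle 0.58 [460. 254.] 525 [ 0.569 -0.449  0.057] [ 0.557 -0.47  -0.001] [ 0.67  -0.4    0.111]
sample_case 0.97 [454. 299.] 706 [ 0.415 -0.506  0.038] [ 0.386 -0.539  0.004] [ 0.476 -0.473  0.043]
grease_jar 0.71 [247. 174.] 168 [0.571 0.411 0.036] [0.553 0.396 0.005] [0.599 0.441 0.054]
```

View pics/top0.png

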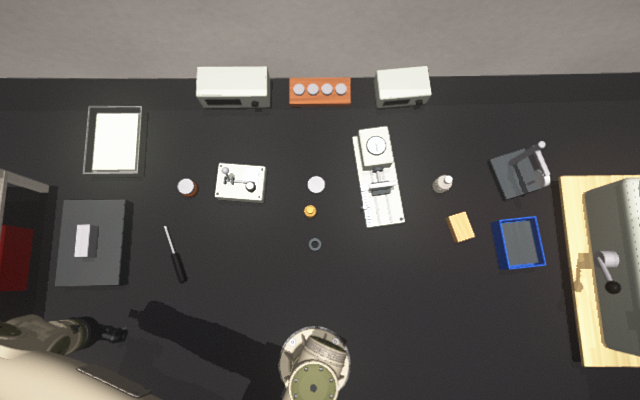

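View pics/side0.png

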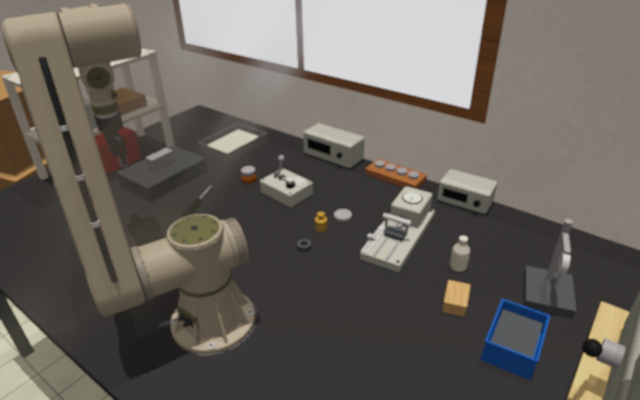

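The top view shows the trip box around (240,182) with the knob at (225,170) and the button at (250,185). The tester is at (378,178), its clip on its left edge near (366,207). The side view agrees: the lever is armed, and the handle is at (396,222).

```bash
cat >> h.py <<'E'
def plan(p,yaw=None,s=None):
    """yaw: direction of tool y in world (rad), tool z down. print travel & rot units"""
    s=s or env.get_state(); q=s['orientation']; Rt=R.from_quat([q[1],q[2],q[3],q[0]]).as_matrix()
    d=Rt.T@(np.array(p)-s['tcp_pos'])/0.12; 
    w=np.zeros(3)
    if yaw is not None:
        y=np.array([np.cos(yaw),np.sin(yaw),0]); 
        if y@Rt[:,1]<0: y=-y
        z=np.array([0,0,-1.]); x=np.cross(y,z); w=R.from_matrix(Rt.T@np.c_[x,y,z]).as_rotvec()/np.radians(60)
    print('travel',d.round(3),'rot',w.round(3)); return d,w
E
python3 - <<'E'
from h import *
print(np.round(env.camera_model('wrist')['T_tool_cam'],3), env.camera_model('wrist')['fovy'])
for n,t in (('top','trip_box'),('side','trip_box'),('top','pull_tester'),('side','pull_tester')):
    D=np.load(f'{n}0.npz')['D']; M=model(n); P=cloud(M,D,np.load(f'm_{n}_{t}.npy'))
    lo,hi=((.045,.065) if t=='trip_box' else (.022,.04))
    Q=P[(P[:,2]>lo)&(P[:,2]<hi)]; print(n,t,cv2.minAreaRect((Q[:,:2]*1000).astype(np.float32)),len(Q))
plan([0.55,0.235,0.30],np.radians(90)); plan([0.60,0.30,0.30],np.radians(90))
E
```

```text
[[ 0.    -0.959 -0.282  0.071]
 [ 1.     0.    -0.    -0.   ]
 [ 0.    -0.282  0.959 -0.124]
 [ 0.     0.     0.     1.   ]] 67.3096341910785
top trip_box ((596.8775024414062, 246.995849609375), (160.89320373535156, 121.45197296142578), 84.54085540771484) 1427
side trip_box ((594.5867919921875, 243.24623107910156), (167.7412872314453, 125.95445251464844), 84.01497650146484) 696
top pull_tester ((608.0397338867188, -223.72457885742188), (324.6265869140625, 130.81617736816406), 7.4015583992004395) 1933
side pull_tester ((606.1891479492188, -228.21798706054688), (332.34283447265625, 132.93992614746094), 7.377202987670898) 1582
travel [-3.905 -1.694 -0.414] rot [ 0.    -0.    -0.255]
travel [-4.164 -1.062 -0.414] rot [ 0.    -0.    -0.255]
```

```bash
A='[{"travel":[-0.33,-0.14,0],"rot":[0,0,0],"fingers":-1},{"travel":[-0.66,-0.28,0],"rot":[0,0,0],"fingers":-1},{"travel":[-0.98,-0.42,0],"rot":[0,0,0],"fingers":-1}]'
python3 -m pendant '[{"travel":[-0.33,-0.14,0],"rot":[0,0,0],"fingers":-1},{"travel":[-0.66,-0.28,0],"rot":[0,0,0],"fingers":-1},{"travel":[-0.98,-0.42,0],"rot":[0,0,0],"fingers":-1}]' 40
python3 -m pendant '[{"travel":[-0.33,-0.14,0],"rot":[0,0,0],"fingers":-1},{"travel":[-0.66,-0.28,0],"rot":[0,0,0],"fingers":-1},{"travel":[-0.98,-0.42,0],"rot":[0,0,0],"fingers":-1}]'
python3 -m pendant '[{"travel":[-0.33,-0.14,0],"rot":[0,0,0],"fingers":-1},{"travel":[-0.66,-0.28,0],"rot":[0,0,0],"fingers":-1},{"travel":[-0.98,-0.42,0],"rot":[0,0,0],"fingers":-1}]'
python3 -m pendant '[{"travel":[-0.33,-0.14,0],"rot":[0,0,0],"fingers":-1},{"travel":[-0.66,-0.28,0],"rot":[0,0,-0.08],"fingers":-1},{"travel":[-0.98,-0.42,0],"rot":[0,0,-0.163],"fingers":-1},{"travel":[-0.98,-0.42,0],"rot":[0,0,-0.163],"fingers":-1},{"travel":[-0.98,-0.42,0],"rot":[0,0,-0.163],"fingers":-1}]'
python3 - <<'E'
from h import *
s=env.get_state(); print(s['clock'],s['tcp_pos'],s['orientation'],s['qvel'])
M=model('wrist'); I,D=env.read_camera('wrist'); cv2.imwrite('pics/w1.png',I); np.savez('w1.npz',I=I,D=D,M5=M[5],M4=M[4])
for t in ['trip_box','button_top','lever_knob','lever_pivot']:
    for o in env.outline_of('wrist',t)[:1]:
        P=cloud(M,D,o['mask']); print(t,round(o['conf'],2),np.round(o['xy']),o['mask'].sum(),np.median(P,0).round(4),np.percentile(P,2,0).round(4),np.percentile(P,98,0).round(4))
        Q=P[(P[:,2]>.050)&(P[:,2]<.06)]
        if len(Q)>50: print(cv2.minAreaRect((Q[:,:2]*1000).astype(np.float32)))
        Q=P[(P[:,2]>.08)]
        if len(Q)>10: print('hi',Q.mean(0), (Q.min(0)+Q.max(0))/2)
E
```

```text
clock: 1.8
tcp_pos: [0.2525, 0.4743, 0.2503]
orientation: [0.0, 0.132, 0.991, 0.0]
wrist_force: [-0.4, 0.5, -0.5]
finger_gap: 0.044
grip_force: 0.0
clock: 2.1
tcp_pos: [0.3532, 0.3942, 0.2505]
orientation: [0.0, 0.133, 0.991, 0.0]
wrist_force: [0.1, -0.1, 0.4]
finger_gap: -0.0001
grip_force: 0.0
clock: 2.4
tcp_pos: [0.4534, 0.3145, 0.2505]
orientation: [0.0, 0.133, 0.991, 0.0]
wrist_force: [1.5, 0.1, 0.4]
finger_gap: -0.0001
grip_force: 0.0
clock: 2.9
tcp_pos: [0.5527, 0.2353, 0.2498]
orientation: [-0.001, 0.049, 0.999, 0.0]
wrist_force: [-0.6, 1.4, -0.6]
finger_gap: 0.0
grip_force: 0.0
2.9 [0.55265475 0.23534572 0.24979809] [-5.17870891e-04  4.94851089e-02  9.98774726e-01  4.65864983e-05] [ 0.0371844  -0.02035858 -0.01945249  0.00596498  0.00484947  0.00418987]
trip_box 0.62 [339. 206.] 13570 [0.5826 0.2504 0.0554] [0.5352 0.1687 0.0237] [0.6472 0.3194 0.1381]
((597.7300415039062, 243.8145294189453), (159.6230010986328, 119.16889190673828), 84.91822814941406)
hi [0.59813047 0.25148747 0.1129191 ] [0.58478002 0.24172214 0.16720878]
button_top 0.69 [298. 209.] 446 [0.5748 0.2068 0.087 ] [0.5655 0.1963 0.0773] [0.5863 0.2171 0.0884]
hi [0.57546673 0.20667506 0.08672531] [0.57621067 0.2065974  0.08465692]
lever_knob 0.74 [371. 255.] 824 [0.6098 0.2775 0.1348] [0.5986 0.2673 0.0551] [0.6259 0.2881 0.1421]
hi [0.61133752 0.27697088 0.12735849] [0.61391791 0.27751839 0.11161011]
lever_pivot 0.85 [338. 202.] 13772 [0.5826 0.2507 0.0554] [0.5351 0.1685 0.0199] [0.6483 0.3203 0.1385]
((597.7300415039062, 243.8145294189453), (159.6230010986328, 119.16889190673828), 84.91822814941406)
hi [0.59727133 0.25151839 0.11565156] [0.58491392 0.24172214 0.16720878]
```

View pics/w1.png

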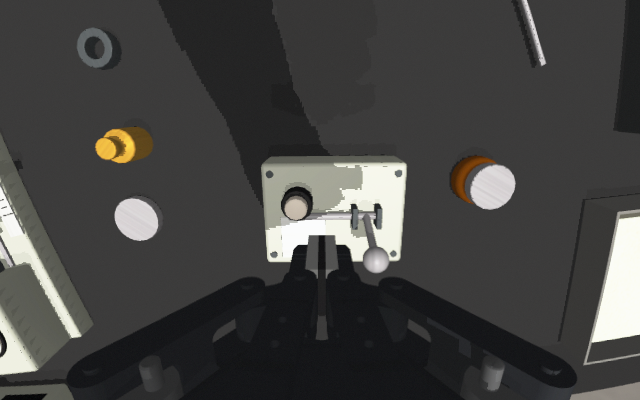

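The wrist view shows the button at (296,207), the armed knob at (375,260) and the pivot cheeks at (354–378,215).

```bash
python3 - <<'E'
from h import *
z=np.load('w1.npz'); m=model('wrist'); M=(*m[:4],z['M4'],z['M5'])
print('pivot',atz(M,[[354,216],[378,215]],.068).round(4)); print('clip?',)
plan([0.575,0.2030,0.125],np.radians(84.8)); plan([0.575,0.2030,0.099],np.radians(84.8))
E
```

```text
pivot [[0.5969 0.266  0.068 ]
 [0.5983 0.2919 0.068 ]]
clip?
travel [-0.224 -0.266  1.047] rot [ 0.     0.    -0.004]
travel [-0.224 -0.266  1.263] rot [ 0.     0.    -0.004]
```

```bash
python3 -m pendant '[{"travel":[-0.112,-0.133,0.35],"rot":[0,0,0],"fingers":-1},{"travel":[-0.224,-0.266,0.65],"rot":[0,0,0],"fingers":-1},{"travel":[-0.224,-0.266,0.95],"rot":[0,0,0],"fingers":-1},{"travel":[-0.224,-0.266,0.95],"rot":[0,0,0],"fingers":-1}]'
python3 -m pendant '[{"travel":[0,0,0.1],"rot":[0,0,0],"fingers":-1},{"travel":[0,0,0.2],"rot":[0,0,0],"fingers":-1},{"travel":[0,0,0.26],"rot":[0,0,0],"fingers":-1},{"travel":[0,0,0.3],"rot":[0,0,0],"fingers":-1},{"travel":[0,0,0.31],"rot":[0,0,0],"fingers":-1},{"travel":[0,0,0.31],"rot":[0,0,0],"fingers":-1},{"travel":[0,0,0.31],"rot":[0,0,0],"fingers":-1}]'
python3 - <<'E'
from h import *
M=model('top')
I,D=env.read_camera('top'); np.savez('t2.npz',I=I,D=D)
for o in env.outline_of('top','lever_knob')[:2]: P=cloud(M,D,o['mask']);print(o['conf'],o['xy'],np.median(P,0))
E
```

```text
clock: 3.55
tcp_pos: [0.5718, 0.2014, 0.1313]
orientation: [-0.005, 0.048, 0.999, -0.001]
wrist_force: [-1.2, -0.5, -0.4]
finger_gap: -0.0
grip_force: 0.0
clock: 4.25
tcp_pos: [0.5764, 0.2024, 0.1]
orientation: [0.001, 0.048, 0.999, 0.001]
wrist_force: [-0.8, 2.6, 3.1]
finger_gap: -0.0001
grip_force: 2.1
```

```bash
python3 -m pendant '[{"travel":[0,0,0.015],"rot":[0,0,0],"fingers":-1},{"travel":[0,0,0.025],"rot":[0,0,0],"fingers":-1},{"travel":[0,0,0.025],"rot":[0,0,0],"fingers":-1},{"travel":[0,0,0.025],"rot":[0,0,0],"fingers":-1}]'
python3 - <<'E'
from h import *
print(env.get_state()['wrist_force'])
M=model('wrist')
I,D=env.read_camera('wrist'); np.savez('w3.npz',I=I,D=D); cv2.imwrite('pics/w3.png',I)
for o in env.outline_of('wrist','lever_knob')[:2]: P=cloud(M,D,o['mask']);print(o['conf'],o['xy'],np.median(P,0),np.percentile(P,90,0))
E
```

```text
clock: 4.75
tcp_pos: [0.5765, 0.2022, 0.0979]
orientation: [0.001, 0.048, 0.999, 0.001]
wrist_force: [-3.2, 1.8, 13.6]
finger_gap: -0.0001
grip_force: 6.7
[-3.21731777  1.75417666 13.58427279]
0.82 [484.3, 166.5] [0.53833517 0.28034807 0.09169946] [0.5810736  0.28781899 0.0985151 ]
```

View pics/w3.png

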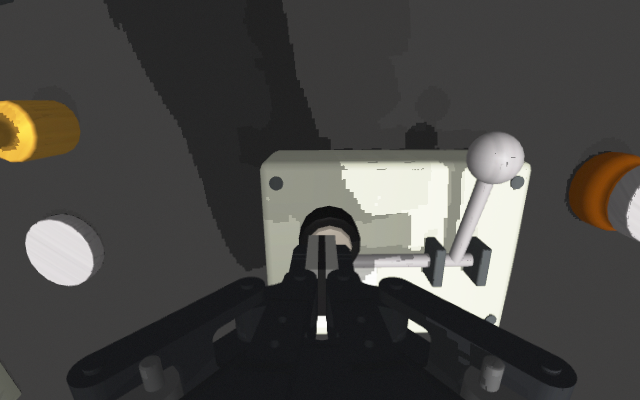

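The lever has dropped: the knob is at (495,158), in front of the box, with the pivot near (455,262).

```bash
python3 - <<'E'
from h import *
M=model('wrist'); k=atz(M,[[495,158]],.087)[0]; print('knob',k,'pivot',atz(M,[[435,262],[480,262]],.068))
D=np.load('w3.npz')['D']; P=cloud(M,D[150:166,487:503]*0+D[150:166,487:503],np.ones((16,16),bool)) if 0 else atdepth(M,[[495,158]],[D[158,495]]); print(P)
plan([k[0],k[1],0.16]); plan([k[0],k[1],0.089])
E
```

```text
knob [0.53483113 0.28599403 0.087     ] pivot [[0.59672527 0.26575262 0.068     ]
 [0.59966545 0.29243685 0.068     ]]
[[0.53263672 0.280118   0.09719367]]
travel [ 0.411  0.662 -0.517] rot [0. 0. 0.]
travel [0.413 0.662 0.074] rot [0. 0. 0.]
```

```bash
python3 -m pendant '[{"travel":[0,0,-0.3],"rot":[0,0,0],"fingers":-1},{"travel":[0,0,-0.52],"rot":[0,0,0],"fingers":0.1},{"travel":[0.2,0.33,-0.52],"rot":[0,0,0],"fingers":0.1},{"travel":[0.41,0.66,-0.52],"rot":[0,0,0],"fingers":0.1},{"travel":[0.41,0.66,-0.52],"rot":[0,0,0],"fingers":0.1},{"travel":[0.41,0.66,-0.3],"rot":[0,0,0],"fingers":0.1},{"travel":[0.41,0.66,-0.1],"rot":[0,0,0],"fingers":0.1},{"travel":[0.41,0.66,0.05],"rot":[0,0,0],"fingers":0.1},{"travel":[0.41,0.66,0.07],"rot":[0,0,0],"fingers":0.1},{"travel":[0.41,0.66,0.07],"rot":[0,0,0],"fingers":0.1}]'
python3 - <<'E'
from h import *
print(env.get_state()['wrist_force']); M=model('wrist')
I,D=env.read_camera('wrist'); np.savez('w4.npz',I=I,D=D); cv2.imwrite('pics/w4.png',I)
plan([.5348,.286,.087])
E
```

```text
clock: 5.85
tcp_pos: [0.5341, 0.2845, 0.0867]
orientation: [-0.001, 0.048, 0.999, -0.001]
wrist_force: [0.3, 0.3, 0.2]
finger_gap: 0.0472
grip_force: 0.0
[0.34486349 0.32097197 0.18609614]
travel [0.001 0.009 0.007] rot [0. 0. 0.]
```

View pics/w4.png

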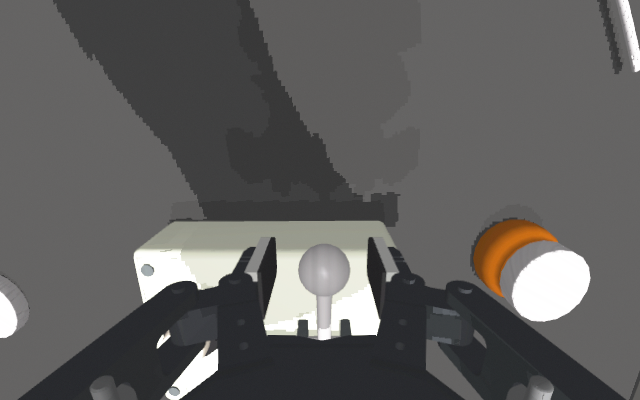

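```bash
python3 -m pendant '[{"travel":[0,0.01,0],"rot":[0,0,0],"fingers":-0.6},{"travel":[0,0.01,0],"rot":[0,0,0],"fingers":-0.6},{"travel":[0,0.01,0],"rot":[0,0,0],"fingers":-0.6},{"travel":[0,0.01,0],"rot":[0,0,0],"fingers":-0.6},{"travel":[0,0.01,0],"rot":[0,0,0],"fingers":-0.6}]' 25
python3 -m pendant '[{"travel":[-0.037,0,-0.079],"rot":[0,0,0],"fingers":-0.6},{"travel":[-0.087,0,-0.151],"rot":[0,0,0],"fingers":-0.6},{"travel":[-0.146,0,-0.215],"rot":[0,0,0],"fingers":-0.6},{"travel":[-0.214,0,-0.27],"rot":[0,0,0],"fingers":-0.6},{"travel":[-0.29,0,-0.313],"rot":[0,0,0],"fingers":-0.6},{"travel":[-0.371,0,-0.346],"rot":[0,0,0],"fingers":-0.6},{"travel":[-0.457,0,-0.365],"rot":[0,0,0],"fingers":-0.6},{"travel":[-0.543,0,-0.372],"rot":[0,0,0],"fingers":-0.6},{"travel":[-0.631,0,-0.365],"rot":[0,0,0],"fingers":-0.6},{"travel":[-0.671,0,-0.358],"rot":[0,0,0],"fingers":-0.6}]'
```

```text
clock: 6.4
tcp_pos: [0.5355, 0.2857, 0.0891]
orientation: [0.001, 0.048, 0.999, -0.001]
wrist_force: [0.1, -5.6, 4.2]
finger_gap: 0.0221
grip_force: 24.5
clock: 7.4
tcp_pos: [0.6162, 0.2783, 0.1319]
orientation: [0.001, 0.048, 0.999, -0.0]
wrist_force: [-0.8, -4.5, 2.4]
finger_gap: 0.0224
grip_force: 25.5
```

```bash
python3 -m pendant '[{"travel":[0,0,0],"rot":[0,0,0],"fingers":-0.6},{"travel":[0,0,0],"rot":[0,0,0],"fingers":-0.2},{"travel":[0,0,0],"rot":[0,0,0],"fingers":0.2},{"travel":[0,0,0],"rot":[0,0,0],"fingers":0.2},{"travel":[0,0,-0.1],"rot":[0,0,0],"fingers":0.2},{"travel":[0,0,-0.4],"rot":[0,0,0],"fingers":0.2},{"travel":[0.2,0,-0.8],"rot":[0,0,0],"fingers":0.2},{"travel":[0.5,0,-0.98],"rot":[0,0,0],"fingers":0.2},{"travel":[0.5,0,-0.98],"rot":[0,0,0],"fingers":0.2},{"travel":[0.5,0,-0.98],"rot":[0,0,0],"fingers":0.2}]'
python3 - <<'E'
from h import *
for n in ('wrist','top'):
  M=model(n)
  I,D=env.read_camera(n); np.savez(f'{n}5.npz',I=I,D=D); cv2.imwrite(f'pics/{n}5.png',I)
  for o in env.outline_of(n,'lever_knob')[:2]: P=cloud(M,D,o['mask']);print(n,o['conf'],o['xy'],np.median(P,0),np.percentile(P,90,0))
E
```

```text
clock: 8.4
tcp_pos: [0.5552, 0.2853, 0.2503]
orientation: [0.002, 0.047, 0.999, 0.001]
wrist_force: [0.2, 0.3, -1.0]
finger_gap: 0.0513
grip_force: 0.0
wrist 0.95 [320.5, 254.2] [0.60940455 0.27858057 0.13547134] [0.61923589 0.28499662 0.14122961]
```

View pics/wrist5.png

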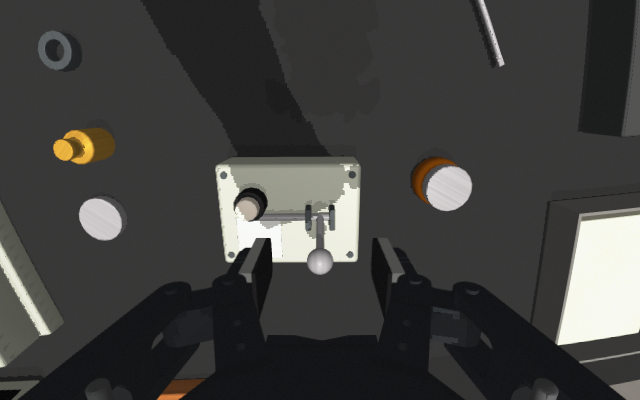

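The lever is armed again on its rear stop: the knob at (320,262) measures within 1 mm of its original position. Next is the tester.

```bash
python3 - <<'E'
from h import *
s=env.get_state(); print(s['joint_pos']); d,w=plan([.53,-.25,.25],np.radians(7.4)); print((d/5).round(3))
E
```

```text
[3.44589559e-01 4.13317135e-01 1.82207129e-01 1.34191190e+00
 7.85571196e-05 4.41168801e-01]
travel [-0.22  -4.452 -0.024] rot [-2.000e-03 -1.000e-03  1.284e+00]
[-0.044 -0.89  -0.005]
```

```bash
python3 -m pendant '[{"travel":[-0.02,-0.4,0],"rot":[0,0,0],"fingers":0.2},{"travel":[-0.04,-0.8,0],"rot":[0,0,0],"fingers":0.2},{"travel":[-0.044,-0.89,0],"rot":[0,0,0],"fingers":0.2}]'
python3 -m pendant '[{"travel":[-0.02,-0.4,0],"rot":[0,0,0],"fingers":0.2},{"travel":[-0.04,-0.8,0],"rot":[0,0,0],"fingers":0.2},{"travel":[-0.044,-0.89,0],"rot":[0,0,0],"fingers":0.2}]'
python3 -m pendant '[{"travel":[-0.02,-0.4,0],"rot":[0,0,0],"fingers":0.2},{"travel":[-0.04,-0.8,0],"rot":[0,0,0],"fingers":0.2},{"travel":[-0.044,-0.89,0],"rot":[0,0,0],"fingers":0.2}]'
python3 -m pendant '[{"travel":[-0.02,-0.4,0],"rot":[0,0,0],"fingers":0.2},{"travel":[-0.04,-0.8,0],"rot":[0,0,0],"fingers":0.2},{"travel":[-0.044,-0.89,0],"rot":[0,0,0],"fingers":0.2}]'
python3 -m pendant '[{"travel":[-0.02,-0.4,0],"rot":[0,0,0.14],"fingers":0.2},{"travel":[-0.04,-0.8,0],"rot":[0,0,0.28],"fingers":0.2},{"travel":[-0.044,-0.89,0],"rot":[0,0,0.42],"fingers":0.2},{"travel":[-0.044,-0.89,0],"rot":[0,0,0.56],"fingers":0.2},{"travel":[-0.044,-0.89,0],"rot":[0,0,0.7],"fingers":0.2}]'
python3 -m pendant '[{"travel":[0,0,0],"rot":[0,0,0.14],"fingers":0.2},{"travel":[0,0,0],"rot":[0,0,0.28],"fingers":0.2},{"travel":[0,0,0],"rot":[0,0,0.42],"fingers":0.2},{"travel":[0,0,0],"rot":[0,0,0.56],"fingers":0.2},{"travel":[0,0,0],"rot":[0,0,0.584],"fingers":0.2},{"travel":[0,0,0],"rot":[0,0,0.584],"fingers":0.2},{"travel":[0,0,0],"rot":[0,0,0.584],"fingers":0.2}]'
python3 - <<'E'
from h import *
M=model('wrist'); s=env.get_state(); print(s['tcp_pos'],s['orientation'],s['joint_pos'])
I,D=env.read_camera('wrist'); np.savez('w6.npz',I=I,D=D,M4=M[4],M5=M[5]); cv2.imwrite('pics/w6.png',I)
for t in ['mark_clip','draw_pointer','draw_grip','pull_tester']:
  for o in env.outline_of('wrist',t)[:1]:
    P=cloud(M,D,o['mask']);print(t,o['conf'],o['xy'],o['mask'].sum(),np.median(P,0).round(4),np.percentile(P,2,0).round(4),np.percentile(P,98,0).round(4)); np.save(f'm6_{t}.npy',o['mask'])
    if t=='pull_tester':
        Q=P[(P[:,2]>.025)&(P[:,2]<.035)]; print(cv2.minAreaRect((Q[:,:2]*1000).astype(np.float32)))
    if t=='draw_grip':
        Q=P[(P[:,2]>.09)&(P[:,2]<.106)]; print(cv2.minAreaRect((Q[:,:2]*1000).astype(np.float32)))
E
```

```text
clock: 8.9
tcp_pos: [0.5499, 0.174, 0.2468]
orientation: [-0.001, 0.05, 0.999, -0.001]
wrist_force: [-0.2, 0.5, -0.1]
finger_gap: 0.0511
grip_force: 0.0
clock: 9.2
tcp_pos: [0.5451, 0.0673, 0.2472]
orientation: [-0.001, 0.05, 0.999, -0.0]
wrist_force: [-0.7, 0.9, 0.3]
finger_gap: 0.0516
grip_force: 0.0
clock: 9.5
tcp_pos: [0.5403, -0.0392, 0.2473]
orientation: [-0.001, 0.05, 0.999, -0.0]
wrist_force: [-0.2, 0.6, -0.2]
finger_gap: 0.0513
grip_force: 0.0
clock: 9.8
tcp_pos: [0.5355, -0.1459, 0.2473]
orientation: [-0.0, 0.05, 0.999, -0.0]
wrist_force: [0.1, -0.1, 0.5]
finger_gap: 0.0511
grip_force: 0.0
clock: 10.3
tcp_pos: [0.5306, -0.249, 0.2473]
orientation: [-0.001, 0.406, 0.914, 0.001]
wrist_force: [-0.5, 0.8, -0.7]
finger_gap: 0.0516
grip_force: 0.0
clock: 11.0
tcp_pos: [0.5304, -0.2489, 0.2479]
orientation: [-0.0, 0.659, 0.753, 0.0]
wrist_force: [-0.5, -0.1, -0.1]
finger_gap: 0.0514
grip_force: 0.0
[ 0.53040433 -0.24887042  0.24793242] [-3.14843793e-04  6.58554947e-01  7.52532564e-01  1.51177417e-04] [-5.75873853e-01  3.35685257e-01  7.18204771e-02  1.30751171e+00
  3.89020804e-04  8.61919923e-01]
draw_pointer 0.66 [363.9, 168.7] 3586 [ 0.5699 -0.2277  0.0558] [ 0.5501 -0.2725  0.0303] [ 0.6243 -0.1902  0.1037]
draw_grip 0.75 [362.2, 166.5] 3491 [ 0.5699 -0.2282  0.056 ] [ 0.5505 -0.2726  0.0321] [ 0.6228 -0.1902  0.1037]
((572.474365234375, -231.80508422851562), (16.134979248046875, 90.0543441772461), 7.257832050323486)
pull_tester 0.55 [409.0, 165.0] 35057 [ 0.6276 -0.218   0.0496] [ 0.4558 -0.295   0.0289] [ 0.7593 -0.1575  0.1021]
((609.3782348632812, -227.26663208007812), (325.46905517578125, 130.183349609375), 7.506845951080322)
```

View pics/w6.png

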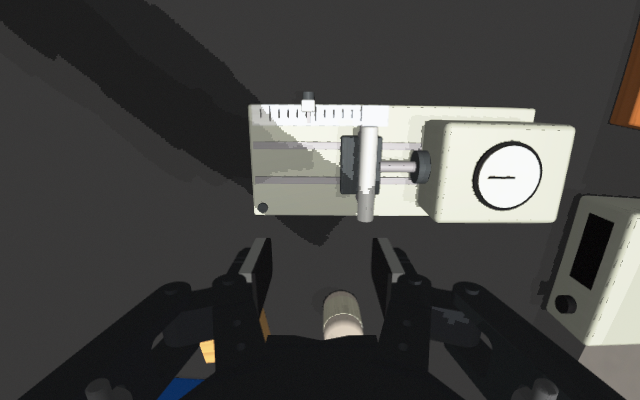

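The wrist view shows the bar at (367,170) and the clip at (308,103) with its blade just below, around (308,116). I'll zoom in on these two.

```bash
python3 - <<'E'
from h import *
z=np.load('w6.npz'); I=z['I']; c=I[85:160,285:395]; cv2.imwrite('pics/w6c.png',cv2.resize(c,None,fx=7,fy=7,interpolation=cv2.INTER_CUBIC))
M=(*model('wrist')[:4],z['M4'],z['M5']); 
a=np.radians(7.4); Rz=np.array([[np.cos(a),np.sin(a)],[-np.sin(a),np.cos(a)]])
D=z['D']; 
r,cc=np.mgrid[92:145,298:390:1]; P=atdepth(M,np.c_[cc.ravel(),r.ravel()],D[r,cc].ravel()); T=(P[:,:2]-[.5725,-.2318])@Rz.T*1000
m=(P[:,2]>.034)&(T[:,1]>32); 
for p,t,h in zip(np.c_[cc.ravel(),r.ravel()][m],T[m],P[m,2]): print(p,t.round(0),round(h*1000),end=';')
E
```

```text
[303  92] [-62.  76.] 44;[304  92] [-61.  76.] 47;[305  92] [-60.  76.] 47;[306  92] [-59.  76.] 48;[307  92] [-58.  76.] 47;[308  92] [-57.  76.] 46;[309  92] [-56.  76.] 47;[310  92] [-55.  76.] 46;[311  92] [-54.  76.] 46;[312  92] [-53.  76.] 45;[313  92] [-52.  76.] 44;[303  93] [-62.  75.] 46;[304  93] [-61.  75.] 46;[305  93] [-60.  75.] 47;[306  93] [-59.  75.] 47;[307  93] [-58.  75.] 47;[308  93] [-57.  75.] 47;[309  93] [-56.  75.] 47;[310  93] [-55.  75.] 46;[311  93] [-54.  75.] 47;[312  93] [-53.  75.] 46;[313  93] [-52.  75.] 43;[356  93] [-43.  59.] 372;[303  94] [-62.  74.] 44;[304  94] [-61.  74.] 47;[305  94] [-60.  74.] 47;[306  94] [-59.  74.] 48;[307  94] [-58.  74.] 47;[308  94] [-57.  74.] 47;[309  94] [-56.  74.] 47;[310  94] [-55.  74.] 48;[311  94] [-54.  74.] 47;[312  94] [-53.  74.] 46;[313  94] [-52.  74.] 44;[303  95] [-62.  73.] 45;[304  95] [-61.  73.] 45;[305  95] [-60.  73.] 44;[306  95] [-59.  73.] 46;[307  95] [-58.  73.] 49;[308  95] [-57.  73.] 47;[309  95] [-56.  73.] 47;[310  95] [-55.  73.] 46;[311  95] [-54.  73.] 46;[312  95] [-53.  73.] 45
[... 12644 characters left out ...]
3;[369 139] [-1. 34.] 104;[370 139] [ 0. 34.] 102;[371 139] [ 1. 34.] 103;[372 139] [ 2. 34.] 102;[373 139] [ 3. 34.] 102;[374 139] [ 4. 34.] 102;[375 139] [ 4. 34.] 102;[376 139] [ 5. 34.] 102;[377 139] [ 7. 34.] 101;[361 140] [-7. 32.] 98;[362 140] [-7. 33.] 100;[363 140] [-6. 33.] 99;[364 140] [-5. 33.] 101;[365 140] [-4. 33.] 102;[366 140] [-3. 33.] 101;[367 140] [-3. 33.] 103;[368 140] [-2. 33.] 103;[369 140] [-1. 33.] 103;[370 140] [-0. 33.] 105;[371 140] [ 1. 33.] 103;[372 140] [ 2. 33.] 103;[373 140] [ 3. 33.] 103;[374 140] [ 4. 33.] 102;[375 140] [ 5. 33.] 100;[376 140] [ 6. 33.] 102;[377 140] [ 7. 33.] 100;[372 141] [ 2. 32.] 103;[363 142] [-43.  59.] 372;[382 144] [-43.  59.] 372;
```

View pics/w6c.png

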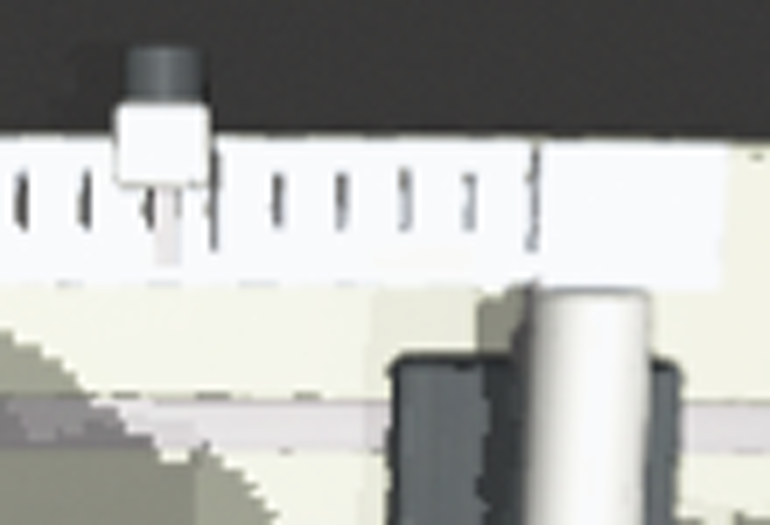

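The crop shows the blade centred at column ≈308.5, which is tester x ≈ -57.6 mm. The home tick and pointer are at column ≈361–362, x ≈ 0, so the pull should be about 57.6 mm. Next I grasp the bar.

```bash
python3 - <<'E'
from h import *
plan([.5725,-.2318,.16],np.radians(7.4)); plan([.5725,-.2318,.093],np.radians(7.4))
E
```

```text
travel [0.1   0.369 0.735] rot [ 0.    -0.     0.001]
travel [0.099 0.369 1.294] rot [ 0.    -0.     0.001]
```

```bash
python3 -m pendant '[{"travel":[0.1,0.37,0],"rot":[0,0,0],"fingers":0.2},{"travel":[0.1,0.37,0.3],"rot":[0,0,0],"fingers":0.2},{"travel":[0.1,0.37,0.6],"rot":[0,0,0],"fingers":0.2},{"travel":[0.1,0.37,0.73],"rot":[0,0,0],"fingers":0.2},{"travel":[0.1,0.37,0.73],"rot":[0,0,0],"fingers":0.2}]'
python3 -m pendant '[{"travel":[0,0,0.2],"rot":[0,0,0],"fingers":0.2},{"travel":[0,0,0.4],"rot":[0,0,0],"fingers":0.2},{"travel":[0,0,0.55],"rot":[0,0,0],"fingers":0.2},{"travel":[0,0,0.56],"rot":[0,0,0],"fingers":0.2},{"travel":[0,0,0.56],"rot":[0,0,0],"fingers":0.2}]'
python3 -c "
from h import *
plan([.5725,-.2318,.093],np.radians(7.4))"
```

```text
clock: 11.75
tcp_pos: [0.5708, -0.2307, 0.1574]
orientation: [-0.003, 0.66, 0.752, -0.001]
wrist_force: [-0.3, -0.1, -0.8]
finger_gap: 0.0509
grip_force: 0.0
clock: 12.25
tcp_pos: [0.573, -0.2321, 0.0945]
orientation: [0.0, 0.66, 0.752, 0.0]
wrist_force: [0.1, 0.9, -0.2]
finger_gap: 0.0517
grip_force: 0.0
travel [ 0.003 -0.004  0.013] rot [0.001 0.    0.001]
```

Close firmly and take a reference reading at home.

```bash
python3 -m pendant '[{"travel":[0,0,0.01],"rot":[0,0,0],"fingers":-0.8},{"travel":[0,0,0.01],"rot":[0,0,0],"fingers":-0.8},{"travel":[0,0,0.01],"rot":[0,0,0],"fingers":-0.8},{"travel":[0,0,0.01],"rot":[0,0,0],"fingers":-0.8},{"travel":[0,0,0.01],"rot":[0,0,0],"fingers":-0.8},{"travel":[0,0,0.01],"rot":[0,0,0],"fingers":-0.8},{"travel":[0,0,0.01],"rot":[0,0,0],"fingers":-0.8}]' 80
python3 - <<'E'
from h import *
s=env.get_state(); print(s['tcp_pos'],s['wrist_force']); np.save('home.npy',s['tcp_pos'])
a=np.radians(7.4); p=s['tcp_pos']-0.0576*np.array([np.cos(a),np.sin(a),0]); plan(p)
E
```

```text
clock: 12.95
tcp_pos: [0.5715, -0.2325, 0.0939]
orientation: [0.0, 0.66, 0.751, -0.001]
wrist_force: [-5.4, -0.3, 7.4]
finger_gap: 0.0135
grip_force: 77.9
[ 0.57152403 -0.23246481  0.09387699] [-5.41641148 -0.32863075  7.4293584 ]
travel [ 0.    -0.48   0.001] rot [0. 0. 0.]
```

```bash
python3 -m pendant '[{"travel":[0,-0.05,0.01],"rot":[0,0,0],"fingers":-0.8},{"travel":[0,-0.12,0.01],"rot":[0,0,0],"fingers":-0.8},{"travel":[0,-0.2,0.01],"rot":[0,0,0],"fingers":-0.8},{"travel":[0,-0.28,0.01],"rot":[0,0,0],"fingers":-0.8},{"travel":[0,-0.36,0.01],"rot":[0,0,0],"fingers":-0.8},{"travel":[0,-0.43,0.01],"rot":[0,0,0],"fingers":-0.8},{"travel":[0,-0.47,0.01],"rot":[0,0,0],"fingers":-0.8},{"travel":[0,-0.48,0.01],"rot":[0,0,0],"fingers":-0.8},{"travel":[0,-0.48,0.01],"rot":[0,0,0],"fingers":-0.8},{"travel":[0,-0.48,0.01],"rot":[0,0,0],"fingers":-0.8}]'
cat > look.py <<'E'
from h import *
import sys
k=sys.argv[1]
s=env.get_state(); a=np.radians(7.4); Rz=np.array([[np.cos(a),np.sin(a)],[-np.sin(a),np.cos(a)]])
print('tcp moved',Rz@(s['tcp_pos']-np.load('home.npy'))[:2]*1000,s['wrist_force'],s['finger_gap'])
M=model('wrist'); I,D=env.read_camera('wrist'); np.savez(f'w{k}.npz',I=I,D=D,M4=M[4],M5=M[5])
o=np.array([.5725,-.2318]); 
c=proj(M,np.r_[o+Rz.T@[-.0576,.05],.041])[0]; print('expect blade at',c)
u,v=c.astype(int); x0,y0=max(u-70,0),max(v-50,0); C=I[y0:y0+100,x0:x0+140]; print('crop origin',x0,y0)
cv2.imwrite(f'pics/w{k}c.png',cv2.resize(C,None,fx=5.7,fy=5.7,interpolation=cv2.INTER_CUBIC))
r,cc=np.mgrid[y0:min(y0+100,400),x0:x0+140]; P=atdepth(M,np.c_[cc.ravel(),r.ravel()],D[r,cc].ravel()); T=(P[:,:2]-o)@Rz.T*1000
for y in range(34,60,1):
    m=(abs(T[:,1]-y)<.5)&(P[:,2]>.0365)&(P[:,2]<.047)
    if m.sum()>2: print(y,m.sum(),'x',T[m,0].min().round(1),T[m,0].max().round(1),'mean',T[m,0].mean().round(2),'z',P[m,2].mean().round(4))
E
python3 look.py 7
```

```text
clock: 13.95
tcp_pos: [0.5187, -0.2393, 0.0939]
orientation: [0.003, 0.659, 0.752, 0.002]
wrist_force: [5.0, 5.0, 6.8]
finger_gap: 0.0137
grip_force: 78.3
tcp moved [-5.33060022e+01  3.22332757e-02] [4.961738   4.95053884 6.79128393] 0.013692465250965579
expect blade at [313.81162998 144.62700891]
crop origin 243 94
38 6 x -54.6 -52.2 mean -53.58 z 0.0421
39 10 x -54.6 -52.2 mean -53.39 z 0.0423
40 6 x -54.6 -52.2 mean -53.49 z 0.0423
41 9 x -54.6 -52.2 mean -53.33 z 0.0424
42 9 x -54.6 -52.2 mean -53.26 z 0.042
43 11 x -54.6 -52.2 mean -53.49 z 0.0408
45 5 x -58.6 -56.3 mean -57.49 z 0.0423
46 7 x -58.6 -56.3 mean -57.4 z 0.0421
47 8 x -58.7 -56.3 mean -57.55 z 0.0427
48 10 x -58.6 -56.3 mean -57.48 z 0.0423
49 10 x -58.6 -56.3 mean -57.48 z 0.0422
50 6 x -58.6 -56.3 mean -57.57 z 0.0419
51 9 x -58.6 -56.3 mean -57.4 z 0.0425
52 10 x -58.6 -56.3 mean -57.46 z 0.0422
53 10 x -58.6 -56.3 mean -57.46 z 0.0422
54 6 x -58.6 -56.3 mean -57.36 z 0.042
55 9 x -58.6 -56.3 mean -57.51 z 0.0423
56 10 x -58.6 -56.3 mean -57.45 z 0.0423
```

View pics/w7c.png

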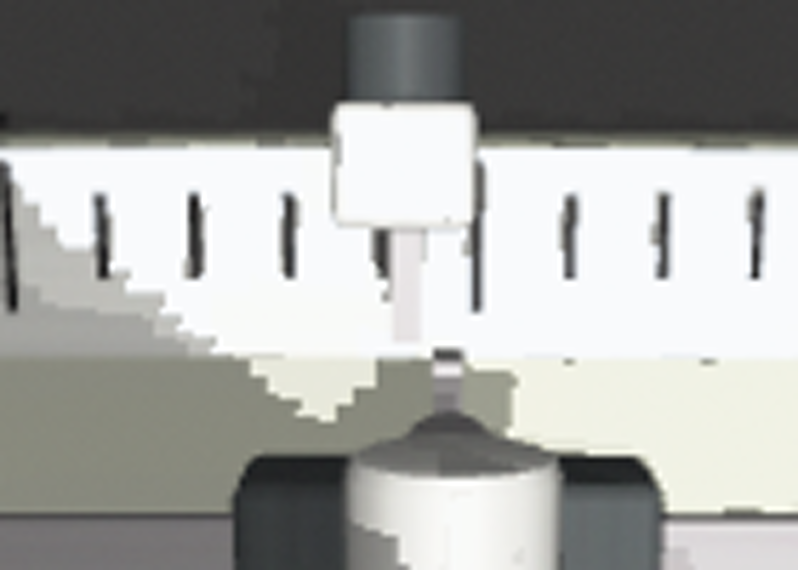

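The close view shows the pointer at crop x 447 and the blade at x 406, so the pointer still has about 4.1 mm to go.

```bash
python3 -m pendant '[{"travel":[0,-0.017,0],"rot":[0,0,0],"fingers":-0.8},{"travel":[0,-0.034,0],"rot":[0,0,0],"fingers":-0.8},{"travel":[0,-0.034,0],"rot":[0,0,0],"fingers":-0.8},{"travel":[0,-0.034,0],"rot":[0,0,0],"fingers":-0.8},{"travel":[0,-0.034,0],"rot":[0,0,0],"fingers":-0.8},{"travel":[0,-0.034,0],"rot":[0,0,0],"fingers":-0.8}]'
python3 look.py 8
```

```text
clock: 14.6
tcp_pos: [0.5148, -0.2398, 0.0939]
orientation: [0.003, 0.659, 0.752, 0.002]
wrist_force: [5.8, 4.6, 7.3]
finger_gap: 0.0137
grip_force: 78.3
tcp moved [-5.71751006e+01  1.47986198e-02] [5.81412144 4.62379773 7.25016183] 0.013749324747744459
expect blade at [320.42128684 144.60343802]
crop origin 250 94
38 6 x -58.4 -56.1 mean -57.44 z 0.0425
39 9 x -58.4 -56.1 mean -57.32 z 0.0423
40 9 x -58.4 -56.1 mean -57.06 z 0.0424
41 7 x -58.4 -56.1 mean -57.42 z 0.0425
42 9 x -58.4 -56.1 mean -57.19 z 0.0423
43 11 x -58.4 -56.0 mean -57.3 z 0.0405
45 6 x -59.0 -56.1 mean -57.55 z 0.0423
46 11 x -59.0 -56.1 mean -57.58 z 0.0423
47 8 x -59.0 -56.1 mean -57.48 z 0.0422
48 11 x -59.0 -56.1 mean -57.58 z 0.0422
49 12 x -59.0 -56.1 mean -57.56 z 0.0422
50 7 x -59.0 -56.1 mean -57.77 z 0.0425
51 11 x -59.0 -56.1 mean -57.43 z 0.0424
52 12 x -59.0 -56.1 mean -57.56 z 0.0422
53 12 x -59.0 -56.1 mean -57.57 z 0.0422
54 10 x -59.0 -56.1 mean -57.74 z 0.0419
55 8 x -59.0 -56.1 mean -57.36 z 0.0424
56 11 x -59.0 -56.1 mean -57.44 z 0.0424
```

```bash
python3 -m pendant '[{"travel":[0,-0.002,0],"rot":[0,0,0],"fingers":-0.8},{"travel":[0,-0.002,0],"rot":[0,0,0],"fingers":-0.8},{"travel":[0,-0.002,0],"rot":[0,0,0],"fingers":-0.8},{"travel":[0,-0.002,0],"rot":[0,0,0],"fingers":-0.8}]'
python3 look.py 9 | awk '/moved|^4[0-9]|^3/'
python3 - <<'E'
from h import *
M=model('top'); I,D=env.read_camera('top')
for o in env.outline_of('top','lever_knob')[:2]: P=cloud(M,D,o['mask']);print(o['conf'],o['xy'],np.median(P,0),np.percentile(P,95,0))
m=np.zeros(D.shape,bool); m[150:205,205:275]=1; P=cloud(M,D,m); P=P[P[:,2]>.11]; print(len(P),np.median(P,0))
E
```

```text
clock: 15.05
tcp_pos: [0.5146, -0.2399, 0.0939]
orientation: [0.003, 0.659, 0.752, 0.002]
wrist_force: [5.4, 4.5, 7.5]
finger_gap: 0.0137
grip_force: 78.3
tcp moved [-5.73892329e+01 -1.36658174e-02] [5.37064067 4.4774652  7.51314573] 0.013674929310185675
38 6 x -58.6 -56.3 mean -57.66 z 0.0427
39 10 x -58.6 -56.3 mean -57.46 z 0.0426
40 7 x -58.6 -56.3 mean -57.37 z 0.0418
41 8 x -58.6 -56.3 mean -57.54 z 0.0425
42 10 x -58.6 -56.3 mean -57.46 z 0.0419
43 9 x -58.6 -56.3 mean -57.59 z 0.0405
45 5 x -58.6 -56.3 mean -57.47 z 0.042
46 8 x -58.6 -56.3 mean -57.54 z 0.0421
47 9 x -58.6 -56.3 mean -57.48 z 0.0422
48 8 x -58.6 -56.3 mean -57.41 z 0.0425
49 10 x -58.6 -56.3 mean -57.48 z 0.0426
46 [0.61220905 0.27765591 0.13866319]
```

View pics/w9c.png

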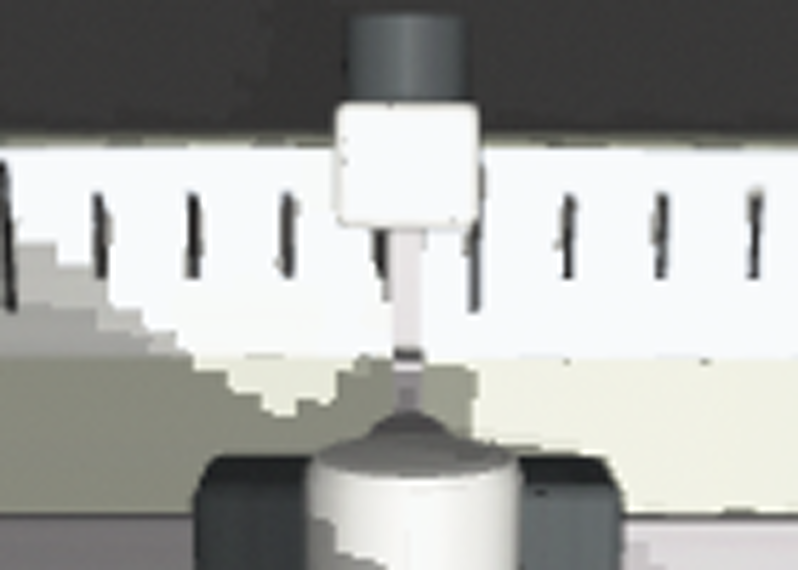

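The crop shows pointer and blade in line, both at x ≈ 407. The top camera has the lever knob still up, at (0.612, 0.278, 0.139), so I'm handing in.

```bash
python3 -c "
from workcell import env
print(env.hand_in())"
```

```text
the job is handed in; nothing more can be done
None
```

I tripped the lever with the test button and lifted it back onto its rear stop, where it stays by itself. I then pulled the draw handle about 57.4 mm, so the pointer measured within about 0.1 mm of the mark clip's blade, and handed in at about 15 s while still gripping it.

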